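# Level the centrifuge stand

## Task

The steel stand for the bench centrifuge sags at its levelling foot. Gently lay the yellow spirit level flat on the stand's deck, lengthwise from the fixed feet towards the red knob, let go of it, and turn the knob clockwise until the bubble sits centred between its two lines. Then press the level firmly down onto the deck with the fingers and finish while still pressing, the bubble still centred, without disturbing the other things on the bench.

Things in the scene. Friction and masses are not known exactly. Their poses are not given: they have to be found in the camera images.
- level_mid (a point): yellow spirit level, black end caps, 200 long (x) x 24 wide (y) x 38 mm high (z), about 0.3 kg, starts lying flat, right way up; this point is its centre, 19 mm above its flat underside. Mid-top is a 56 mm window with a green vial; the tops beside it, 28 to 100 mm from the middle, are solid and flat, as are the sides up to 22 mm high all along. Either way round is right
- bubble (a joint): white bubble (12 mm long) in the level's vial: distance in m of its middle from the middle of the vial, + towards the level's +x end. It floats to the higher end, 7 mm for every 0.01 rad that the level slopes along its length, and settles in about 1.5 s; 0 = centred between the two black lines (17 mm apart)
- deck_mid (a point): centre of the top face of the stand's plain flat steel deck, 180 (x) x 280 mm (y), about 83 mm above the bench; z out of the deck, +y to the end with two fixed feet, -y to the end with the levelling foot (2 to 5 mm low at the start). The stand stays put on the bench; the deck tips about the line of the fixed feet, 115 mm from this point towards +y
- knob_grip (a point): centre of the round red knurled knob on the levelling screw, 40 mm diameter, 27 high, beyond the -y end of the deck, 300 mm from the line of the fixed feet; underside about 14 mm above the deck. Turns in place about the vertical with light friction, stays where left; clockwise from above lifts that end of the deck 8 mm per turn. Starts 1.8 to 3.4 rad short of level; goes 2 rad beyond
- level: the whole spirit level; origin at the centre of its underside, axes as above
- deck: the whole moving part of the stand (deck, fixed legs, cast lug); origin between the two fixed feet, 8 mm above the bench
- dropper: white dropper bottle, 42 mm diameter, 125 high, a bystander; origin at the centre of its underside
- cotton_jar: white lidded cotton jar, 84 mm diameter, 111 high, a bystander; origin under its centre
- gel: clear hand-gel bottle with blue cap, 60 mm diameter, 150 high, a bystander; origin under its centre
- kidney_tray: open steel instrument tray, 100 x 180 x 30 mm (x, y, z), a bystander; origin under its centre
- vial_a: amber vial with red cap, 22 mm diameter, 49 high, a bystander; origin under its centre
- vial_b: clear vial with blue cap, 22 mm diameter, 49 high, a bystander; origin under its centre
- swab_box: white swab carton, 60 x 100 x 45 mm (x, y, z), a bystander; origin under its centre

How it is judged:
On the way, in this order (a step that is already met when the one before it is completed fails the run):
1. the level lies flat and lengthwise on the deck, let go, and its bubble shows the slope (z of level_mid in the frame of deck_mid between 0.016 and 0.022 m and x of level_mid in the frame of deck_mid between -0.085 and 0.085 m and y of level_mid in the frame of deck_mid between -0.06 and 0.06 m and angle between the x axis of level_mid and the y axis of deck_mid, either way round below 0.2 rad and angle between the z axis of level_mid and the z axis of deck_mid, either way round below 0.03 rad and contact force between the fingers and level below 0.1 N and (value of joint bubble above 0.0027 m or value of joint bubble below -0.0027 m)), for 0.3 s.
2. the levelling foot has been turned until the bubble of the untouched level rests centred (within 2.5 mm) (z of level_mid in the frame of deck_mid between 0.016 and 0.022 m and angle between the x axis of level_mid and the y axis of deck_mid, either way round below 0.2 rad and angle between the z axis of level_mid and the z axis of deck_mid, either way round below 0.03 rad and contact force between the arm and level below 0.1 N and value of joint bubble between -0.0025 and 0.0025 m), for 0.5 s.
At the end, for the whole second after the job is handed in: The level lies flat and lengthwise (within 0.2 rad) on the deck, its middle within 60 mm along and 85 mm across of the deck's middle; the fingers press it so that it bears on the deck with over 8 N, its weight included; the bubble is within 2.5 mm of centre and the deck within 0.006 rad of level (z of level_mid in the frame of deck_mid between 0.016 and 0.022 m and x of level_mid in the frame of deck_mid between -0.085 and 0.085 m and y of level_mid in the frame of deck_mid between -0.06 and 0.06 m and angle between the x axis of level_mid and the y axis of deck_mid, either way round below 0.2 rad and angle between the z axis of level_mid and the z axis of deck_mid, either way round below 0.03 rad and value of joint bubble between -0.0025 and 0.0025 m and angle between deck_mid's own z axis and vertical below 0.006 rad and contact force between the fingers and level above 1 N and contact force between level and deck above 8 N); the arm keeps its last pose, push and grip.
It fails at once if the level is dropped (falls untouched at over 0.45 m/s, from more than about 10 mm) (contact force between the fingers and level below 0.1 N and linear speed of level above 0.45 m/s).
It fails at once if a bystander is pushed more than 30 mm (distance of any of dropper, cotton_jar, gel, kidney_tray, vial_a, vial_b, swab_box from where it was at the start of the episode above 0.03 m).
It fails at once if a bystander is tipped over (angle between any of dropper, cotton_jar, gel, vial_a, vial_b, swab_box's own z axis and vertical above 0.5 rad).
It also fails if it takes over 72 s, if anything falls off the work surface, if the arm or the gripper's body presses on something with over 40 N, if the wrist force passes 120 N, or if a joint passes its speed limit or range.

## Robot

A 6-joint arm with a two-finger parallel gripper is mounted at the origin on the work surface. World frame = base frame: x ahead of the robot, y to its left, z up, the work surface at z = 0. Lengths are in m, angles in rad, forces in N, time in s.
With the tool pointing down it reaches from about 0.375 to 0.9 m from the base axis. Payload 3.1 kg.
Tool frame: the origin (TCP) lies on the centre line of the jaws, within the pads' length; the fingertips stand 19 mm ahead of it and the grasp point (between the pads) is the TCP; z points along the fingers, y is the line along which they close (so a half turn about z gives the same grasp; the last joint's range is limited). The gripper opens to 85 mm and grips with 20 to 120 N. Pads are 22 mm wide; open, the fingers measure 114 mm over their backs; the gripper's body (76 mm by 85 mm) begins 54 mm behind the grasp point. The pads swing forward as they close: fully open they stand 13 mm farther back than shut.
Start: joints at [-1.49, 0.527, 1.433, -0, 1.181, -0.178], TCP at [0.16, -0.604, 0.224] pointing down, gripper open.
Joint ranges: [-3.08, 3.08], [-0.75, 2.2], [0.22, 2.44], [-1.43, 4.57], [0, 2.65], [-2.85, 2.85]. Speed limits (rad/s): [2.79, 2.79, 3.14, 3.14, 3.14, 3.14].

## Interface

Orientations are given as a unit quaternion [x, y, z, w].
In Python, from station import manip gives the robot as it stands.
- The arm moves only by the tool servo_tool, never from a script. Its argument "rows" is a list that holds one entry, the list of rows, each a list of 7 numbers: the turn, a rotation vector about the tool's x, y, z in degrees, then the shift along the tool's x, y, z in m, then the gripper command: -1 is shut, 1 is fully open, values between are in proportion. In form: [[[wx, wy, wz, tx, ty, tz, jaw], ...]]. A call has 1 to 8 rows; each row shifts and turns the commanded pose from where the row before left it, along the tool's axes as they then stand; what a row does not reach is not made up. A row lasts 1/12 s, in which the tool goes at most 41.7 mm and 7.16 degrees, less where a joint would pass 70% of its speed; a pose out of reach is approached as far as the arm can. A call is refused whole if a number of a shift passes 0.0417 or a number of a turn 7.16, either way. A call with a gripper value outside its range is refused whole. The fingers move at their own pace and stop on an object; "squeeze" is the grip in N (left out, the last holds). Time passes only in rows, so rows that do not move let the fingers close. It gives the time, the measured TCP pose, the force, the opening and the grip force at its end, in the units of the state.
- manip.sense(): the state, without advancing time (a new reading comes with each control period).
- manip.snapshot(name): name is "side" or "top"; returns the picture (384x512x3 uint8, blue, green, red); there is no depth.
- manip.camera_info(name): a dict with "K" (3x3 intrinsics, pixels), "camera_from_world" (4x4, takes a point from world to camera coordinates). Camera axes: x right, y down, z forward; pixel columns grow to the right and rows downward; lengths in m; the calibration is good to about 2 mm. A picture is of the moment at which its call begins. camera_info takes no time and is no camera call.
- manip.sign_off(): hands the job in; it is judged then, once.
The state is a dict: "t": time; "q": joint angles; "qd": joint speeds; "tau": joint torques, N m; "tcp_pos": TCP position; "tool_rot": TCP orientation; "force": force on the tool from outside, world axes, zero at the start; "ft_torque": the same for the moment, N m; "finger_gap": opening from 0.0 (shut) to 1.0 (fully open); "gripper_force": force on a finger pad.
Only numpy, scipy, OpenCV 4.12 (cv2) and the standard library are available. Lean on these libraries where they do the work, as an engineer would, in place of code of your own. Each camera call takes 0.05 s, during which the arm holds its last target. There are 200 camera calls.

## Working session

There is one attempt and no reset: what is moved stays moved. The work goes in short steps, Python scripts to look and compute and a tool call to move; the robot and the scene stay as the last step left them, time stands still between calls to the robot, and variables do not carry over. Pictures are saved under pics/ and viewed, at most 10 in all, crops included, and the job is handed in when it is done.

Besides the shell and the picture viewer there is one more tool, called after "Emit:" in YAML: its name, and indented under it one key for each argument. servo_tool: Moves the arm, as the interface text tells. Its arguments: {"type":"object","properties":{"rows":{"type":"array","items":{"type":"array","items":{"type":"array","items":{"type":"number"}}}},"squeeze":{"type":"number"}},"required":["rows"]}

```bash
mkdir -p pics; cat > h.py <<'E'
import numpy as np, cv2
from station import manip
def ray(name,px):
    c=manip.camera_info(name);K=np.array(c["K"]);T=np.array(c["camera_from_world"])
    d=T[:3,:3].T@np.linalg.solve(K,[px[0],px[1],1.]);o=-T[:3,:3].T@T[:3,3];return o,d
def onz(name,px,z):
    o,d=ray(name,px);return o+d*(z-o[2])/d[2]
def proj(name,p):
    c=manip.camera_info(name);K=np.array(c["K"]);T=np.array(c["camera_from_world"])
    q=K@(T[:3,:3]@np.array(p)+T[:3,3]);return q[:2]/q[2]
def two(p1,n1,p2,n2):
    o1,d1=ray(n1,p1);o2,d2=ray(n2,p2)
    s=np.linalg.lstsq(np.c_[d1,-d2],o2-o1,rcond=None)[0]
    return (o1+s[0]*d1+o2+s[1]*d2)/2
E
python3 - <<'E'
from h import *
a=manip.snapshot("top");b=manip.snapshot("side")
cv2.imwrite("pics/top0.png",a);cv2.imwrite("pics/side0.png",b)
for n in("top","side"):
    o,d=ray(n,(256,192));print(n,o.round(3),d.round(3),np.array(manip.camera_info(n)["K"])[0,0])
s=manip.sense();print({k:np.round(v,3) for k,v in s.items()})
E
```

```text
top [ 0.468 -0.009  1.256] [ 0.082 -0.006 -0.997] 428.46395848483235
side [ 0.505 -1.15   1.091] [ 0.041  0.748 -0.662] 472.263209397139
{'t': np.float64(0.1), 'q': array([-1.491,  0.528,  1.434,  0.   ,  1.181, -0.178]), 'qd': array([-0.001, -0.001, -0.002, -0.   ,  0.002, -0.   ]), 'tau': array([-1.0000e-03, -4.4331e+01, -1.7859e+01, -0.0000e+00,  4.0000e-03,
       -0.0000e+00]), 'tcp_pos': array([ 0.16 , -0.604,  0.223]), 'tool_rot': array([ 0.992,  0.129,  0.   , -0.001]), 'force': array([0.075, 0.342, 0.253]), 'ft_torque': array([ 0.065, -0.009,  0.055]), 'gripper_force': np.float64(0.0), 'finger_gap': np.float64(0.995)}
```

View pics/top0.png

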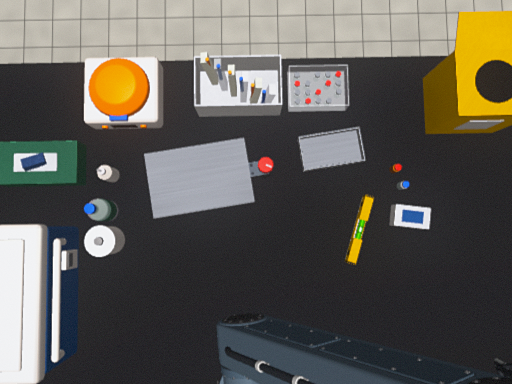

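View pics/side0.png

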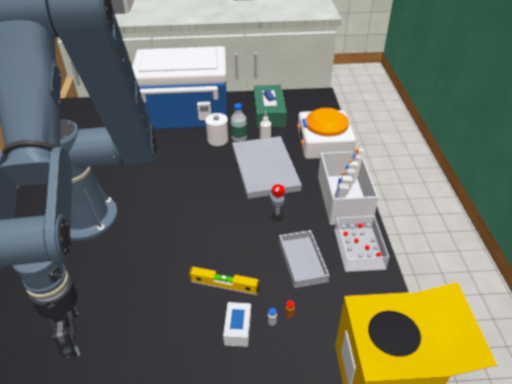

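The top view shows the level at about (360,230), the deck at (200,178) and the knob at (265,165). The tray, vials and carton sit right of the knob. Next I measure these.

```bash
python3 - <<'E'
from h import *
a=cv2.imread("pics/top0.png");hsv=cv2.cvtColor(a,cv2.COLOR_BGR2HSV)
def big(m,x0,y0,x1,y1):
    z=np.zeros_like(m);z[y0:y1,x0:x1]=m[y0:y1,x0:x1]
    c=max(cv2.findContours(z,cv2.RETR_EXTERNAL,cv2.CHAIN_APPROX_NONE)[0],key=cv2.contourArea);return c
m=((hsv[...,2]>70)).astype(np.uint8)
m=cv2.morphologyEx(m,cv2.MORPH_OPEN,np.ones((5,5)))
# level incl. window
c=big((hsv[...,2]>70).astype(np.uint8),335,185,385,275)
r=cv2.minAreaRect(c);P=cv2.boxPoints(r);print("level rect",r)
W=np.array([onz("top",p,.038)for p in P]);print(W.round(4), W.mean(0))
y=cv2.inRange(hsv,(18,120,80),(35,255,255));ys,xs=np.nonzero(y[185:275,335:385]);pts=np.c_[xs+335,ys+185].astype(np.float32)
w=np.array([onz("top",p,.036)[:2]for p in pts]);v=np.linalg.svd(w-w.mean(0))[2][0];print("level",w.mean(0),np.degrees(np.arctan2(v[1],v[0])))
z=(m*255);z[:, 257:]=0;z[:125]=0;z[225:]=0;z[:,:135]=0
z=cv2.morphologyEx(z,cv2.MORPH_OPEN,np.ones((25,25)))
c=big(z,135,125,257,225);r=cv2.minAreaRect(c);P=cv2.boxPoints(r);print("deck rect",r)
W=np.array([onz("top",p,.083)for p in P]);print(W.round(4),W.mean(0).round(4),[np.linalg.norm(W[i]-W[i-1]).round(3) for i in range(4)])
red=cv2.inRange(hsv,(0,140,80),(8,255,255))|cv2.inRange(hsv,(172,140,80),(180,255,255))
c=big(red,250,145,285,185);(x,yy),rr=cv2.minEnclosingCircle(c);print("knob top",x,yy,rr,onz("top",(x,yy),.120),cv2.boundingRect(c))
b=cv2.imread("pics/side0.png");h2=cv2.cvtColor(b,cv2.COLOR_BGR2HSV)
red=cv2.inRange(h2,(0,140,80),(8,255,255))|cv2.inRange(h2,(172,140,80),(180,255,255))
c=big(red,262,178,295,205);x2,y2,w2,hh=cv2.boundingRect(c);print("side knob",x2,y2,w2,hh)
M=cv2.moments(c);p2=(M['m10']/M['m00'],M['m01']/M['m00']);print(p2,two((x,yy),"top",p2,"side"))
for n,p in dict(vr=(397,168),vb=(404,185),box=(411,217),tray=(332,149),gel=(90,209),jar=(97,241),drop=(102,171)).items():print(n,onz("top",p,.04).round(3))
cv2.imwrite("pics/crop1.png",cv2.resize(np.hstack([a[120:230,130:290],a[180:290,290:450]]),None,fx=2.5,fy=2.5,interpolation=cv2.INTER_CUBIC))
E
```

```text
level rect ((359.16180419921875, 228.95700073242188), (12.631091117858887, 71.56814575195312), 15.376252174377441)
[[ 0.3664 -0.259   0.038 ]
 [ 0.5602 -0.32    0.038 ]
 [ 0.5499 -0.3543  0.038 ]
 [ 0.3564 -0.2929  0.038 ]] [ 0.45820203 -0.3065526   0.038     ]
level [ 0.45792224 -0.30723098] 162.5489271430262
deck rect ((199.33087158203125, 177.3182373046875), (66.51969909667969, 104.94412231445312), 80.7538833618164)
[[ 0.6792  0.2967  0.083 ]
 [ 0.7208  0.0092  0.083 ]
 [ 0.5378 -0.0168  0.083 ]
 [ 0.4971  0.2673  0.083 ]] [0.6087 0.1391 0.083 ] [np.float64(0.184), np.float64(0.29), np.float64(0.185), np.float64(0.287)]
knob top 265.5 164.0 8.321758270263672 [ 0.63614088 -0.04270325  0.12      ] (258, 156, 16, 17)
side knob 272 184 13 13
(278.045390070922, 190.30496453900707) [ 0.63587492 -0.04291507  0.11318125]
vr [ 0.629 -0.421  0.04 ]
vb [ 0.58  -0.438  0.04 ]
box [ 0.489 -0.454  0.04 ]
tray [ 0.688 -0.237  0.04 ]
gel [0.529 0.456 0.04 ]
jar [0.438 0.435 0.04 ]
drop [0.637 0.423 0.04 ]
```

View pics/crop1.png

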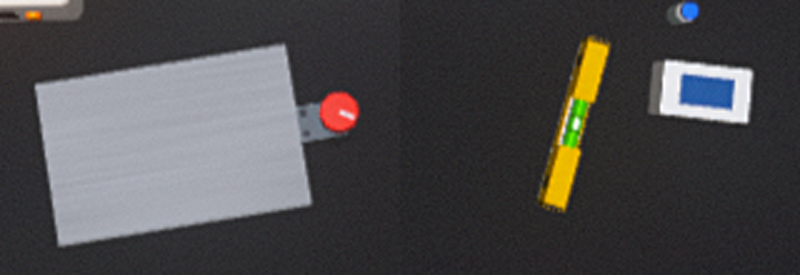

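The crop shows the level with its green vial at top-frame (360,229), the plain deck, and the knob on its lug at (265,164). Everything is clear for a grasp at the level's middle. First I turn the tool 32° and travel.

Emit:
servo_tool:
  rows:
    - [[0,0,6.45,0,0,0,1],[0,0,6.45,0,0,0,1],[0,0,6.45,0,0,0,1],[0,0,6.45,0,0,0,1],[0,0,6.45,0,0,0,1],[0,0,0,0.015,-0.029,0,1],[0,0,0,0.015,-0.029,0,1],[0,0,0,0.015,-0.029,0,1]]
  squeeze: 40

```text
t: 0.77
tcp_pos: [0.2291, -0.5337, 0.2236]
tool_rot: [0.988, -0.152, -0.0, -0.001]
force: [-0.3, 0.2, -0.2]
finger_gap: 1.002
gripper_force: 0.0
```

Emit:
servo_tool:
  rows:
    - [[0,0,0,0.015,-0.029,0,1],[0,0,0,0.015,-0.029,0,1],[0,0,0,0.015,-0.029,0,1],[0,0,0,0.015,-0.029,0,1],[0,0,0,0.015,-0.029,0,1],[0,0,0,0.015,-0.029,0,1],[0,0,0,0.015,-0.029,0,1],[0,0,0,0.015,-0.029,0,1]]

```text
t: 1.43
tcp_pos: [0.4136, -0.3477, 0.224]
tool_rot: [0.988, -0.152, -0.0, -0.0]
force: [-0.4, 0.5, -0.1]
finger_gap: 1.001
gripper_force: 0.0
```

```bash
cat >> h.py <<'E'
from scipy.spatial.transform import Rotation as R
def need(x,y,z,yaw):
    s=manip.sense();r=R.from_quat(s["tool_rot"]);m=r.as_matrix()
    c,n=np.cos(np.radians(yaw)),np.sin(np.radians(yaw))
    T=np.array([[c,n,0],[n,-c,0],[0,0,-1.]])
    d=np.array([x,y,z])-s["tcp_pos"]
    print("t",round(float(s["t"]),2),"tcp",np.round(s["tcp_pos"],4),"yaw",round(np.degrees(np.arctan2(m[1,0],m[0,0])),2),
      "turn(tool)",np.degrees((r.inv()*R.from_matrix(T)).as_rotvec()).round(2),"shift now",(m.T@d).round(4),"shift after turn",(T.T@d).round(4),
      "q6",round(float(s["q"][5]),3),"F",np.round(s["force"],2),"gap",round(float(s["finger_gap"]),3),"gf",round(float(s["gripper_force"]),1))
E
python3 -c "
from h import *
need(.458,-.307,.1,-17.45)"
```

```text
t 1.43 tcp [ 0.4136 -0.3477  0.224 ] yaw -17.43 turn(tool) [-0.03  0.04  0.02] shift now [ 0.0302 -0.052   0.124 ] shift after turn [ 0.0301 -0.0521  0.124 ] q6 0.969 F [-0.35  0.48 -0.08] gap 1.001 gf 0.0
```

Emit:
servo_tool:
  rows:
    - [[0,0,0,0.015,-0.0265,0,1],[0,0,0,0.015,-0.0265,0.0,1],[0,0,0,0,0,0.035,1],[0,0,0,0,0,0.035,1],[0,0,0,0,0,0.035,1],[0,0,0,0,0,0.03,1],[0,0,0,0,0,0,1],[0,0,0,0,0,0,1]]

```text
t: 2.1
tcp_pos: [0.4565, -0.3066, 0.0879]
tool_rot: [0.988, -0.151, -0.002, -0.001]
force: [-0.0, 0.4, -0.2]
finger_gap: 1.002
gripper_force: 0.0
```

```bash
python3 -c "
from h import *
need(.458,-.307,.0225,-17.45)
a=manip.snapshot('top');b=manip.snapshot('side')
cv2.imwrite('pics/c2.png',cv2.resize(np.hstack([a[160:280,290:430],b[220:340,150:290]]),None,fx=2.8,fy=2.8))"
```

```text
t 2.1 tcp [ 0.4565 -0.3066  0.0879] yaw -17.42 turn(tool) [-0.13  0.24  0.03] shift now [0.0019 0.0001 0.0654] shift after turn [ 0.0016 -0.0001  0.0654] q6 1.08 F [-0.03  0.38 -0.16] gap 1.002 gf 0.0
```

View pics/c2.png

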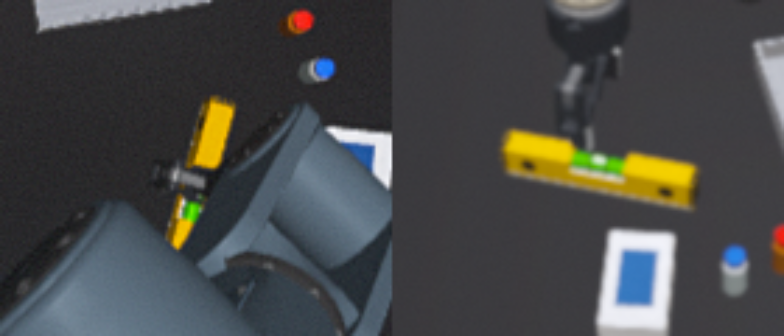

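The fingers hover over the level's middle, with its window at side-crop (597,160) and no contact yet. I go down and grip.

Emit:
servo_tool:
  rows:
    - [[0,0,0,0.001,0,0.025,1],[0,0,0,0,0,0.025,1],[0,0,0,0,0,0.014,1],[0,0,0,0,0,0,1],[0,0,0,0,0,0,-1],[0,0,0,0,0,0,-1],[0,0,0,0,0,0,-1],[0,0,0,0,0,0,-1]]

```text
t: 2.87
tcp_pos: [0.4592, -0.3087, 0.0269]
tool_rot: [0.988, -0.151, 0.001, 0.001]
force: [-0.5, -0.6, -0.1]
finger_gap: 0.448
gripper_force: 0.0
```

Emit:
servo_tool:
  rows:
    - [[0,0,0,0,0,0,-1],[0,0,0,0,0,0,-1],[0,0,0,0,0,0,-1],[0,0,0,0,0,0,-1],[0,0,0,0,0,0,-1],[0,0,0,0,0,0,-1]]

```text
t: 3.37
tcp_pos: [0.4614, -0.3105, 0.0294]
tool_rot: [0.988, -0.152, 0.004, 0.003]
force: [0.8, 1.0, 22.6]
finger_gap: -0.001
gripper_force: 11.3
```

```bash
python3 -c "
from h import *
need(.458,-.307,.0225,-17.45)"
```

```text
t 3.37 tcp [ 0.4614 -0.3105  0.0294] yaw -17.44 turn(tool) [ 0.23 -0.5   0.01] shift now [-0.0043 -0.0024  0.0068] shift after turn [-0.0043 -0.0023  0.0069] q6 1.081 F [ 0.77  0.98 22.63] gap -0.001 gf 11.3
```

The jaws shut empty and something is pressing upward. I open up, raise the tool and look.

Emit:
servo_tool:
  rows:
    - [[0,0,0,0,0,0,1],[0,0,0,0,0,0,1],[0,0,0,0,0,0,1],[0,0,0,0,0,0,1],[0,0,0,0,0,0,1],[0,0,0,0,0,0,1],[0,0,0,0,0,0,1],[0,0,0,0,0,0,1]]

```text
t: 4.03
tcp_pos: [0.4582, -0.3077, 0.0249]
tool_rot: [0.988, -0.151, -0.0, -0.0]
force: [0.4, -0.2, -0.5]
finger_gap: 1.0
gripper_force: 0.0
```

Emit:
servo_tool:
  rows:
    - [[0,0,0,0,0,-0.035,1],[0,0,0,0,0,-0.035,1],[0,0,0,0,0,0,1],[0,0,0,0,0,0,1]]

```text
t: 4.37
tcp_pos: [0.4595, -0.309, 0.0971]
tool_rot: [0.988, -0.151, 0.002, 0.001]
force: [0.3, 0.3, 0.0]
finger_gap: 0.996
gripper_force: 0.0
```

```bash
python3 -c "
from h import *
need(.458,-.307,.0225,-17.45)
a=manip.snapshot('top');b=manip.snapshot('side')
p=manip.sense()['tcp_pos'];print(proj('side',p),proj('top',p))
p=(.458,-.307,.038);print(proj('side',p),proj('top',p))
cv2.imwrite('pics/c3.png',cv2.resize(np.hstack([a[160:280,290:430],b[220:340,150:290]]),None,fx=2.8,fy=2.8,interpolation=cv2.INTER_CUBIC))"
```

```text
t 4.37 tcp [ 0.4595 -0.309   0.0971] yaw -17.42 turn(tool) [ 0.13 -0.24  0.03] shift now [-0.0023 -0.0016  0.0746] shift after turn [-0.002  -0.0014  0.0746] q6 1.081 F [0.28 0.3  0.01] gap 0.996 gf 0.0
[222.85518199 262.18439506] [364.70582453 228.91224456]
[224.00728185 275.24031454] [359.37882694 228.81291074]
```

View pics/c3.png

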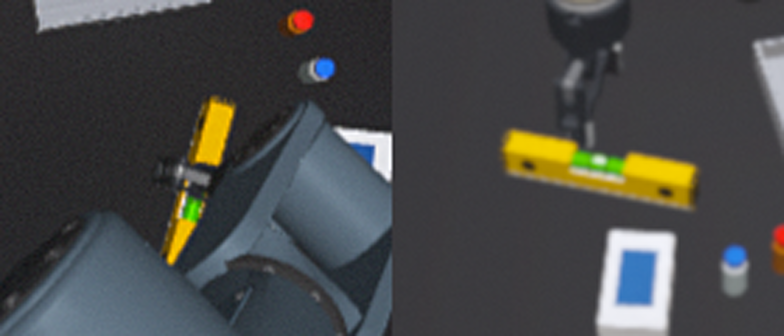

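The pictures show the level unmoved, with its window at side-crop (597,160) and the gripper straddling it. So the tips closed above the 22 mm sides, inside the window. I'll go lower, half close, and check the force before gripping.

Emit:
servo_tool:
  rows:
    - [[0,0,0,0,0,0.03,1],[0,0,0,0,0,0.03,1],[0,0,0,0,0,0.01,1],[0,0,0,0,0,0.004,1],[0,0,0,0,0,0.004,1],[0,0,0,0,0,0,1],[0,0,0,0,0,0,1],[0,0,0,0,0,0,1]]

```text
t: 5.13
tcp_pos: [0.459, -0.3085, 0.0183]
tool_rot: [0.988, -0.151, 0.001, 0.001]
force: [0.3, 0.1, -0.4]
finger_gap: 1.001
gripper_force: 0.0
```

Emit:
servo_tool:
  rows:
    - [[0,0,0,0,0,0,-0.2],[0,0,0,0,0,0,-0.2],[0,0,0,0,0,0,-0.2],[0,0,0,0,0,0,-0.2],[0,0,0,0,0,0,-0.2],[0,0,0,0,0,0,-0.2],[0,0,0,0,0,0,-0.2]]

```text
t: 5.72
tcp_pos: [0.4583, -0.3079, 0.0173]
tool_rot: [0.988, -0.151, -0.0, -0.0]
force: [-0.4, -0.2, -1.1]
finger_gap: 0.399
gripper_force: 0.0
```

```bash
python3 -c "
from h import *
need(.458,-.307,.0225,-17.45)
a=manip.snapshot('top');b=manip.snapshot('side')
s=manip.sense();p=s['tcp_pos'];y=R.from_quat(s['tool_rot']).as_matrix()[:,1]
for k in(-.017,0,.017):print(proj('side',p+k*y),proj('top',p+k*y))
cv2.imwrite('pics/c4.png',cv2.resize(b[230:310,170:280],None,fx=7,fy=7,interpolation=cv2.INTER_CUBIC))"
```

```text
t 5.72 tcp [ 0.4583 -0.3079  0.0173] yaw -17.42 turn(tool) [-0.    0.    0.03] shift now [-0.0006 -0.0007 -0.0052] shift after turn [-0.0006 -0.0007 -0.0052] q6 1.081 F [-0.44 -0.2  -1.06] gap 0.399 gf 0.0
[226.23059976 275.46688402] [352.21726389 227.00119961]
[224.52493457 280.09821289] [357.91193162 228.66399004]
[222.78761842 284.81548245] [363.61019003 230.32782892]
```

View pics/c4.png

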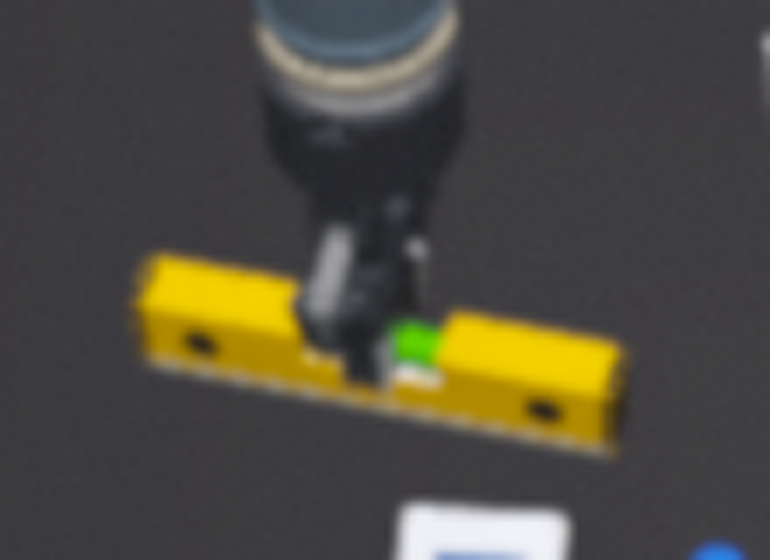

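The near finger stands in front of the level with its tip at crop (370,380), just above the bench. No contact yet, so now I close.

Emit:
servo_tool:
  rows:
    - [[0,0,0,0,0,0,-1],[0,0,0,0,0,0,-1],[0,0,0,0,0,0,-1],[0,0,0,0,0,0,-1],[0,0,0,0,0,0,-1]]

```text
t: 6.23
tcp_pos: [0.4584, -0.3082, 0.0175]
tool_rot: [0.988, -0.151, 0.0, 0.0]
force: [-0.9, -0.9, 1.8]
finger_gap: 0.179
gripper_force: 39.1
```

```bash
python3 -c "
from h import *
need(.458,-.307,.0225,-17.45)"
```

```text
t 6.23 tcp [ 0.4584 -0.3082  0.0175] yaw -17.42 turn(tool) [ 0.02 -0.02  0.03] shift now [-0.0008 -0.001  -0.005 ] shift after turn [-0.0008 -0.001  -0.005 ] q6 1.081 F [-0.86 -0.86  1.8 ] gap 0.179 gf 39.1
```

Emit:
servo_tool:
  rows:
    - [[0,0,0,0,0,-0.01,-1],[0,0,0,0,0,-0.02,-1],[0,0,0,0,0,-0.03,-1],[0,0,0,0,0,-0.03,-1],[0,0,0,0,0,-0.03,-1],[0,0,0,0,0,-0.03,-1],[0,0,0,0,0,-0.02,-1],[0,0,0,0,0,-0.01,-1]]
  squeeze: 60

```text
t: 6.9
tcp_pos: [0.4591, -0.3081, 0.2004]
tool_rot: [0.988, -0.151, 0.002, 0.001]
force: [-0.5, -1.3, -3.3]
finger_gap: 0.167
gripper_force: 59.7
```

Emit:
servo_tool:
  rows:
    - [[0,0,-3,0,0,0,-1],[0,0,-6.6,0,0,0,-1],[0,0,-7,0,0,0,-1],[0,0,-7,0,0,0,-1],[0,0,-7,0,0,0,-1],[0,0,-7,0,0,0,-1],[0,0,-7,0,0,0,-1],[0,0,-7,0,0,0,-1]]

```text
t: 7.57
tcp_pos: [0.4574, -0.3066, 0.196]
tool_rot: [0.955, 0.297, -0.001, -0.002]
force: [0.8, -0.0, -3.3]
finger_gap: 0.166
gripper_force: 59.6
```

Emit:
servo_tool:
  rows:
    - [[0,0,-7,0,0,0,-1],[0,0,-7,0,0,0,-1],[0,0,-7,0,0,0,-1],[0,0,-7,0,0,0,-1],[0,0,-7,0,0,0,-1],[0,0,-7,0,0,0,-1],[0,0,-7,0,0,0,-1],[0,0,-7,0,0,0,-1]]

```text
t: 8.23
tcp_pos: [0.4574, -0.3067, 0.196]
tool_rot: [0.704, 0.71, 0.0, -0.002]
force: [0.2, -0.5, -2.5]
finger_gap: 0.165
gripper_force: 59.6
```

Emit:
servo_tool:
  rows:
    - [[0,0,-5,0,0,0,-1],[0,0,-3,0,0,0,-1],[0,0,0,0,0,0,-1],[0,0,0,0,0,0,-1]]

```text
t: 8.57
tcp_pos: [0.4577, -0.3071, 0.1964]
tool_rot: [0.655, 0.755, 0.0, -0.001]
force: [-0.4, -0.0, -3.2]
finger_gap: 0.169
gripper_force: 59.6
```

```bash
python3 -c "
from h import *
need(.607,.154,.1975,98.2)"
```

```text
t 8.57 tcp [ 0.4577 -0.3071  0.1964] yaw 98.09 turn(tool) [-0.08 -0.13 -0.11] shift now [ 0.4354  0.2127 -0.0005] shift after turn [ 0.435   0.2135 -0.0011] q6 -0.935 F [-0.45 -0.02 -3.23] gap 0.169 gf 59.6
```

Emit:
servo_tool:
  rows:
    - [[0,0,0,0.015,0.0075,0,-1],[0,0,0,0.03,0.0145,0,-1],[0,0,0,0.033,0.016,0,-1],[0,0,0,0.033,0.016,0,-1],[0,0,0,0.033,0.016,0,-1],[0,0,0,0.033,0.016,0,-1],[0,0,0,0.033,0.016,0,-1],[0,0,0,0.033,0.016,0,-1]]

```text
t: 9.23
tcp_pos: [0.5404, -0.0486, 0.197]
tool_rot: [0.656, 0.755, -0.0, -0.001]
force: [0.9, 0.2, -3.8]
finger_gap: 0.168
gripper_force: 59.6
```

Emit:
servo_tool:
  rows:
    - [[0,0,0,0.033,0.016,0,-1],[0,0,0,0.033,0.016,0,-1],[0,0,0,0.033,0.016,0,-1],[0,0,0,0.033,0.016,0,-1],[0,0,0,0.033,0.016,0,-1],[0,0,0,0.027,0.0135,0,-1],[0,0,0,0,0,0,-1],[0,0,0,0,0,0,-1]]

```text
t: 9.9
tcp_pos: [0.6053, 0.1546, 0.1965]
tool_rot: [0.654, 0.757, -0.001, -0.0]
force: [-0.6, -0.2, -3.3]
finger_gap: 0.17
gripper_force: 59.6
```

```bash
python3 -c "
from h import *
need(.607,.154,.1,98.2)
a=manip.snapshot('top');b=manip.snapshot('side')
cv2.imwrite('pics/c5.png',cv2.resize(np.hstack([a[110:240,130:290],b[80:210,200:360]]),None,fx=2.5,fy=2.5,interpolation=cv2.INTER_CUBIC))"
```

```text
t 9.9 tcp [0.6053 0.1546 0.1965] yaw 98.32 turn(tool) [-0.08  0.01  0.12] shift now [-0.0008  0.0017  0.0965] shift after turn [-0.0008  0.0016  0.0965] q6 -0.074 F [-0.64 -0.21 -3.25] gap 0.17 gf 59.6
```

View pics/c5.png

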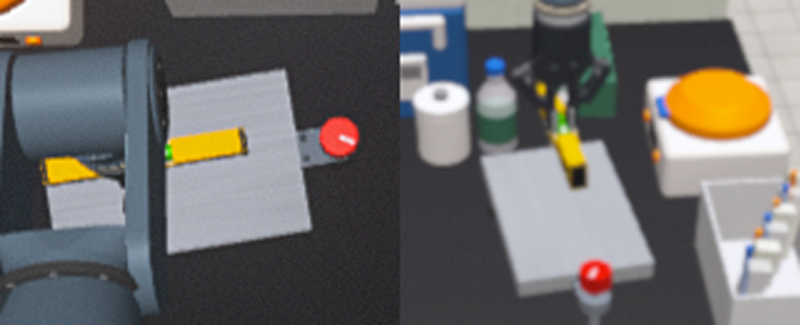

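The level hangs parallel to the deck's length above its middle: top crop (145,160), with the knob at (340,137). I lower it, then feel for contact.

Emit:
servo_tool:
  rows:
    - [[0,0,0,0,0,0.025,-1],[0,0,0,0,0,0.03,-1],[0,0,0,0,0,0.02,-1],[0,0,0,0,0,0.01,-1],[0,0,0,0,0,0.005,-1],[0,0,0,0,0,0,-1],[0,0,0,0,0,0,-1]]

```text
t: 10.58
tcp_pos: [0.6067, 0.1522, 0.1082]
tool_rot: [0.655, 0.755, 0.001, 0.001]
force: [0.0, -0.1, -3.0]
finger_gap: 0.167
gripper_force: 59.6
```

Emit:
servo_tool:
  rows:
    - [[0,0,0,0,0,0.002,-1],[0,0,0,0,0,0,-1],[0,0,0,0,0,0,-1]]

```text
t: 10.83
tcp_pos: [0.6064, 0.1528, 0.1063]
tool_rot: [0.655, 0.756, 0.001, 0.001]
force: [-0.4, -0.2, -3.2]
finger_gap: 0.169
gripper_force: 59.6
```

Emit:
servo_tool:
  rows:
    - [[0,0,0,0,0,0.0015,-1],[0,0,0,0,0,0,-1],[0,0,0,0,0,0,-1]]

```text
t: 11.08
tcp_pos: [0.6058, 0.1529, 0.1039]
tool_rot: [0.655, 0.756, 0.0, 0.0]
force: [-0.1, 0.4, -3.9]
finger_gap: 0.163
gripper_force: 59.6
```

Emit:
servo_tool:
  rows:
    - [[0,0,0,0,0,0.0015,-1],[0,0,0,0,0,0,-1],[0,0,0,0,0,0,-1]]

```text
t: 11.33
tcp_pos: [0.6058, 0.1528, 0.1022]
tool_rot: [0.655, 0.756, 0.0, -0.0]
force: [0.2, 0.9, -3.0]
finger_gap: 0.167
gripper_force: 59.6
```

Emit:
servo_tool:
  rows:
    - [[0,0,0,0,0,0.001,-1],[0,0,0,0,0,0,-1],[0,0,0,0,0,0,-1]]

```text
t: 11.58
tcp_pos: [0.606, 0.1528, 0.1018]
tool_rot: [0.655, 0.756, 0.0, 0.0]
force: [-0.5, -0.2, 0.6]
finger_gap: 0.166
gripper_force: 60.0
```

Emit:
servo_tool:
  rows:
    - [[0,0,0,0,0,0.001,-1],[0,0,0,0,0,0,-1],[0,0,0,0,0,0,-1]]

```text
t: 11.83
tcp_pos: [0.6062, 0.1528, 0.1016]
tool_rot: [0.655, 0.756, 0.0, 0.0]
force: [-1.1, -1.1, 5.9]
finger_gap: 0.17
gripper_force: 60.7
```

Contact is made, and the deck now carries the level. I release and rise.

Emit:
servo_tool:
  rows:
    - [[0,0,0,0,0,0,0.6],[0,0,0,0,0,0,0.6],[0,0,0,0,0,0,0.6],[0,0,0,0,0,0,0.6],[0,0,0,0,0,0,0.6],[0,0,0,0,0,-0.015,0.6],[0,0,0,0,0,-0.03,0.6],[0,0,0,0,0,-0.03,0.6]]

```text
t: 12.5
tcp_pos: [0.6047, 0.1526, 0.1745]
tool_rot: [0.655, 0.756, -0.001, -0.001]
force: [0.0, 0.9, -0.3]
finger_gap: 0.797
gripper_force: 0.0
```

Emit:
servo_tool:
  rows:
    - [[0,0,0,0,0,-0.03,0.6],[0,0,0,0,0,0,0.6],[0,0,0,0,0,0,0.6]]

```text
t: 12.75
tcp_pos: [0.6073, 0.1529, 0.2076]
tool_rot: [0.655, 0.756, 0.002, 0.002]
force: [-0.2, 0.1, -0.2]
finger_gap: 0.802
gripper_force: 0.0
```

```bash
python3 -c "
from h import *
need(.636,-.043,.2,98.2)"
```

```text
t 12.75 tcp [0.6073 0.1529 0.2076] yaw 98.18 turn(tool) [ 0.3   0.02 -0.02] shift now [-0.1979  0.0005  0.0077] shift after turn [-0.198   0.0005  0.0076] q6 -0.074 F [-0.22  0.08 -0.22] gap 0.802 gf 0.0
```

Emit:
servo_tool:
  rows:
    - [[0,0,0,-0.02,0,0,1],[0,0,0,-0.035,0,0,1],[0,0,0,-0.035,0,0,1],[0,0,0,-0.035,0,0,1],[0,0,0,-0.035,0,0,1],[0,0,0,-0.025,0,0,1],[0,0,0,-0.013,0,0,1],[0,0,-7,0,0,0,1]]

```text
t: 13.42
tcp_pos: [0.6337, -0.0463, 0.2036]
tool_rot: [0.608, 0.794, -0.001, -0.001]
force: [0.1, -0.6, 0.0]
finger_gap: 0.996
gripper_force: 0.0
```

Emit:
servo_tool:
  rows:
    - [[0,0,-7,0,0,0,1],[0,0,-7,0,0,0,1],[0,0,-7,0,0,0,1],[0,0,-7,0,0,0,1],[0,0,-7,0,0,0,1],[0,0,-7,0,0,0,1],[0,0,0,0,0,0,1],[0,0,0,0,0,0,1]]

```text
t: 14.08
tcp_pos: [0.6333, -0.0423, 0.2042]
tool_rot: [0.284, 0.959, 0.0, -0.001]
force: [0.4, -0.3, 0.2]
finger_gap: 1.0
gripper_force: 0.0
```

```bash
python3 -c "
from h import *
need(.636,-.043,.11,49.2)
ts=[manip.snapshot('top').astype(float) for _ in range(6)];a=np.mean(ts,0).astype(np.uint8)
b=np.mean([manip.snapshot('side').astype(float) for _ in range(6)],0).astype(np.uint8)
cv2.imwrite('pics/t6.png',a);cv2.imwrite('pics/s6.png',b)
u=cv2.resize(a[155:200,155:255],None,fx=8,fy=6.6,interpolation=cv2.INTER_CUBIC)
v=cv2.resize(b[130:205,220:320],None,fx=8,fy=4,interpolation=cv2.INTER_CUBIC)
cv2.imwrite('pics/c6.png',np.vstack([u[:297],v[:300]]))"
```

```text
t 14.08 tcp [ 0.6333 -0.0423  0.2042] yaw 147.04 turn(tool) [-1.300e-01 -8.000e-02  9.784e+01] shift now [-0.0028  0.001   0.0942] shift after turn [0.0013 0.0025 0.0942] q6 -1.238 F [ 0.37 -0.26  0.25] gap 1.0 gf 0.0
```

View pics/c6.png

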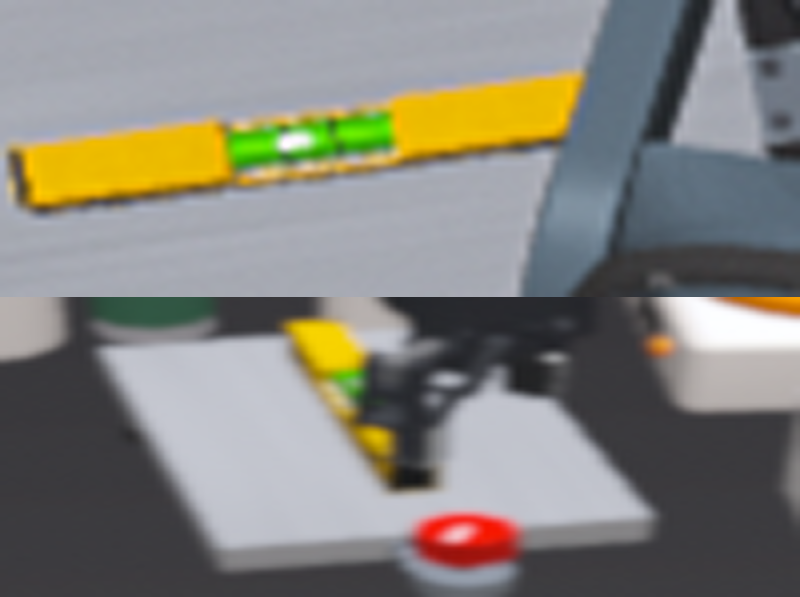

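The top view shows the bubble at crop x≈295, left of the window middle at x≈312, so it is about 6 mm towards the fixed feet and clockwise is right. I grip the knob.

Emit:
servo_tool:
  rows:
    - [[0,0,0,-0.0025,0,0.03,1],[0,0,0,0,0,0.035,1],[0,0,0,0,0,0.02,1],[0,0,0,0,0,0.009,1],[0,0,0,0,0,0,1],[0,0,0,0,0,0,1],[0,0,0,0,0,0,-1],[0,0,0,0,0,0,-1]]
  squeeze: 30

```text
t: 15.35
tcp_pos: [0.6375, -0.0449, 0.1133]
tool_rot: [0.282, 0.959, 0.0, 0.002]
force: [0.1, -0.5, -0.5]
finger_gap: 0.746
gripper_force: 0.0
```

Emit:
servo_tool:
  rows:
    - [[0,0,0,0,0,0,-1],[0,0,0,0,0,0,-1],[0,0,0,0,0,0,-1],[0,0,0,0,0,0,-1],[0,0,0,0,0,0,-1]]

```text
t: 15.77
tcp_pos: [0.6378, -0.0435, 0.1132]
tool_rot: [0.283, 0.959, 0.001, 0.002]
force: [1.3, 4.1, 5.6]
finger_gap: 0.447
gripper_force: 29.6
```

```bash
cat >> h.py <<'E'
def bubble(n=8,show=False):
    "bubble offset in mm, + towards the fixed feet, from averaged top views"
    a=np.mean([manip.snapshot("top").astype(float) for _ in range(n)],0)
    return bub(a)
def bub(a):
    s=8;u=cv2.resize(a[155:200,160:235].astype(np.float32),None,fx=s,fy=s,interpolation=cv2.INTER_CUBIC)
    u=np.clip(u,0,255).astype(np.uint8);h=cv2.cvtColor(u,cv2.COLOR_BGR2HSV)
    g=cv2.inRange(h,(45,120,60),(75,255,255))
    ys,xs=np.nonzero(g);e=np.array([-.990,.142])   # image direction of +feet: left
    c=cv2.convexHull(np.c_[xs,ys].astype(np.int32));hull=np.zeros_like(g);cv2.fillConvexPoly(hull,c,255)
    (cx,cy),(w,hh),ang=cv2.minAreaRect(c)
    # bubble = white inside the vial hull, by red-channel weight
    w8=np.where(cv2.erode(hull,np.ones((5,5)))>0,np.clip(u[...,2].astype(float)-110,0,None),0)
    Y,X=np.mgrid[:u.shape[0],:u.shape[1]]
    bx,by=(w8*X).sum()/w8.sum(),(w8*Y).sum()/w8.sum()
    mm=1000*np.linalg.norm(onz("top",(200,178),.118)-onz("top",(201,178),.118))
    return round(float((np.array([bx-cx,by-cy])@e)/s*mm),2),(round(cx,1),round(cy,1),round(w,1),round(hh,1)),(round(bx,1),round(by,1)),round(mm,2)
E
python3 -c "
from h import *
print(bub(cv2.imread('pics/t6.png').astype(float)));print(bubble())
need(.636,-.043,.11,49.2)"
```

```text
(5.49, (270.3, 170.7, 45.8, 158.9), (np.float64(253.7), np.float64(170.8)), np.float64(2.67))
(5.5, (270.4, 170.7, 45.6, 158.8), (np.float64(253.8), np.float64(170.8)), np.float64(2.67))
t 16.17 tcp [ 0.6378 -0.0435  0.1132] yaw 147.15 turn(tool) [ 3.000e-01 -4.000e-02  9.795e+01] shift now [ 0.0018 -0.0005  0.0032] shift after turn [-0.0008 -0.0017  0.0032] q6 -1.243 F [0.55 3.22 6.05] gap 0.442 gf 29.6
```

Emit:
servo_tool:
  rows:
    - [[0,0,3,0,0,0,-1],[0,0,7,0,0,0,-1],[0,0,7,0,0,0,-1],[0,0,7,0,0,0,-1],[0,0,7,0,0,0,-1],[0,0,7,0,0,0,-1],[0,0,7,0,0,0,-1],[0,0,7,0,0,0,-1]]

```text
t: 16.83
tcp_pos: [0.6344, -0.0455, 0.1131]
tool_rot: [0.676, 0.737, -0.002, -0.0]
force: [-7.7, -2.1, 11.0]
finger_gap: 0.44
gripper_force: 30.2
```

Emit:
servo_tool:
  rows:
    - [[0,0,7,0,0,0,-1],[0,0,7,0,0,0,-1],[0,0,7,0,0,0,-1],[0,0,7,0,0,0,-1],[0,0,7,0,0,0,-1],[0,0,7,0,0,0,-1],[0,0,5,0,0,0,-1],[0,0,0,0,0,0,-1]]

```text
t: 17.5
tcp_pos: [0.631, -0.0444, 0.1131]
tool_rot: [0.913, 0.408, -0.005, -0.002]
force: [-12.2, 0.7, 15.2]
finger_gap: 0.44
gripper_force: 30.6
```

Emit:
servo_tool:
  rows:
    - [[0,0,0,0,0,0,-1],[0,0,0,0,0,0,-1],[0,0,0,0,0,0,-1],[0,0,0,0,0,0,-1],[0,0,0,0,0,0,-1],[0,0,0,0,0,0,-1],[0,0,0,0,0,0,-1],[0,0,0,0,0,0,-1]]

```text
t: 18.17
tcp_pos: [0.6309, -0.0444, 0.1131]
tool_rot: [0.913, 0.409, -0.005, -0.002]
force: [-12.2, 0.6, 15.0]
finger_gap: 0.444
gripper_force: 30.6
```

Emit:
servo_tool:
  rows:
    - [[0,0,0,0,0,0,-1],[0,0,0,0,0,0,-1],[0,0,0,0,0,0,-1],[0,0,0,0,0,0,-1],[0,0,0,0,0,0,-1],[0,0,0,0,0,0,-1],[0,0,0,0,0,0,-1],[0,0,0,0,0,0,-1]]

```text
t: 18.83
tcp_pos: [0.6309, -0.0444, 0.1131]
tool_rot: [0.913, 0.409, -0.005, -0.002]
force: [-11.5, 0.1, 14.8]
finger_gap: 0.442
gripper_force: 30.6
```

```bash
python3 -c "
from h import *
print(bubble());a=np.mean([manip.snapshot('top').astype(float) for _ in range(8)],0);print(bub(a))
need(.636,-.043,.11,49.2)
cv2.imwrite('pics/c7.png',cv2.resize(np.clip(a[155:200,170:230],0,255).astype(np.uint8),None,fx=12,fy=12,interpolation=cv2.INTER_CUBIC))"
```

```text
(0.17, (266.9, 169.8, 44.8, 159.0), (np.float64(266.0), np.float64(167.2)), np.float64(2.67))
(0.18, (267.0, 169.6, 45.4, 159.2), (np.float64(266.1), np.float64(167.1)), np.float64(2.67))
t 19.63 tcp [ 0.631  -0.0444  0.1131] yaw 48.27 turn(tool) [-0.44  0.41 -0.93] shift now [0.0045 0.0028 0.0031] shift after turn [0.0044 0.0029 0.0031] q6 0.485 F [-11.84   0.59  15.27] gap 0.444 gf 30.6
```

View pics/c7.png

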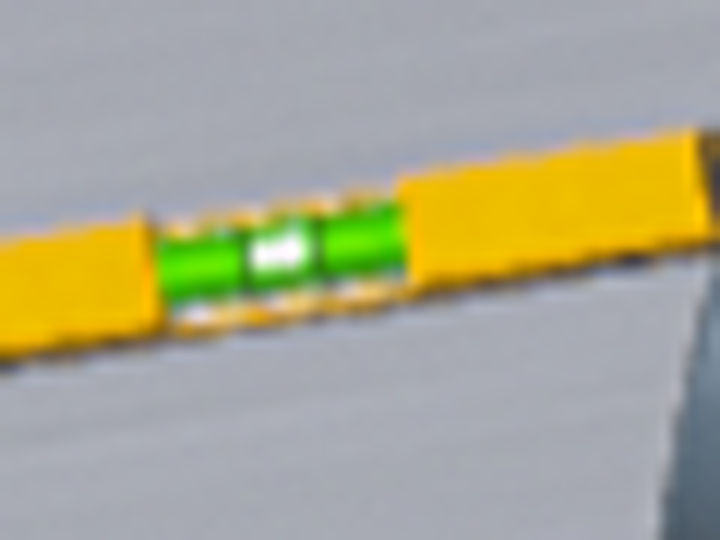

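The bubble, at crop 252–313, lies between the lines at 245 and 320, so it is centred. I let go of the knob, rise and check again.

Emit:
servo_tool:
  rows:
    - [[0,0,0,0,0,0,1],[0,0,0,0,0,0,1],[0,0,0,0,0,0,1],[0,0,0,0,0,0,1],[0,0,0,0,0,0,1],[0,0,0,0,0,0,1],[0,0,0,0,0,-0.02,1],[0,0,0,0,0,-0.03,1]]

```text
t: 20.3
tcp_pos: [0.6336, -0.044, 0.1582]
tool_rot: [0.913, 0.408, -0.003, -0.003]
force: [0.4, -0.8, 0.5]
finger_gap: 0.998
gripper_force: 0.0
```

Emit:
servo_tool:
  rows:
    - [[0,0,0,0,0,-0.03,1],[0,0,0,0,0,-0.02,1],[0,0,7,0,0,0,-1],[0,0,7,0,0,0,-1],[0,0,7,0,0,0,-1],[0,0,7,0,0,0,-1],[0,0,0,0,0,0,-1],[0,0,0,0,0,0,-1]]

```text
t: 20.97
tcp_pos: [0.6361, -0.0446, 0.2111]
tool_rot: [0.984, 0.177, -0.0, -0.0]
force: [0.2, -0.1, 0.1]
finger_gap: 0.144
gripper_force: 0.0
```

Emit:
servo_tool:
  rows:
    - [[0,0,0,0,0,0,-1],[0,0,0,0,0,0,-1],[0,0,0,0,0,0,-1],[0,0,0,0,0,0,-1],[0,0,0,0,0,0,-1],[0,0,0,0,0,0,-1],[0,0,0,0,0,0,-1],[0,0,0,0,0,0,-1]]

```text
t: 21.63
tcp_pos: [0.6361, -0.0446, 0.2113]
tool_rot: [0.985, 0.175, -0.0, -0.0]
force: [-0.5, 0.1, -0.4]
finger_gap: -0.002
gripper_force: 0.0
```

```bash
python3 -c "
from h import *
a=np.mean([manip.snapshot('top').astype(float) for _ in range(8)],0);print(bub(a))
c=bub(a)[1];u=(160+c[0]/8,155+c[1]/8);p=onz('top',u,.117);print('vial mid',u,p)
need(p[0],p[1],.2,8.2)"
```

```text
(0.18, (266.9, 169.7, 45.0, 159.0), (np.float64(266.0), np.float64(167.3)), np.float64(2.67))
vial mid (193.3625, 176.2125) [0.60739964 0.15085961 0.117     ]
t 22.03 tcp [ 0.6361 -0.0446  0.2113] yaw 20.18 turn(tool) [-0.   -0.   11.98] shift now [ 0.0405 -0.1934  0.0113] shift after turn [-0.0005 -0.1976  0.0113] q6 0.974 F [0.62 0.29 0.41] gap -0.001 gf 0.0
```

It is still centred (0.2 mm) with the arm clear of everything. I move the shut fingers over the solid top on the fixed-feet side, 55 mm from the middle.

Emit:
servo_tool:
  rows:
    - [[0,0,6,0,0,0,-1],[0,0,6,0,0,0,-1],[0,0,0,0,-0.02,0,-1],[0,0,0,0,-0.035,0,-1],[0,0,0,0,-0.038,0,-1],[0,0,0,0,-0.038,0,-1],[0,0,0,0,-0.038,0,-1],[0,0,0,0,-0.035,0,-1]]

```text
t: 22.7
tcp_pos: [0.6065, 0.1593, 0.2114]
tool_rot: [0.997, 0.071, 0.0, -0.0]
force: [0.4, 0.3, -0.3]
finger_gap: -0.0
gripper_force: 0.0
```

Emit:
servo_tool:
  rows:
    - [[0,0,0,0,-0.03,0,-1],[0,0,0,0,-0.0185,0,-1],[0,0,0,0,0,0.02,-1],[0,0,0,0,0,0.015,-1],[0,0,0,0,0,0.005,-1],[0,0,0,0,0,0,-1],[0,0,0,0,0,0,-1],[0,0,0,0,0,0,-1]]

```text
t: 23.37
tcp_pos: [0.6011, 0.2051, 0.1723]
tool_rot: [0.997, 0.071, 0.001, -0.0]
force: [0.5, 0.1, -0.7]
finger_gap: -0.0
gripper_force: 0.0
```

```bash
python3 -c "
from h import *
need(.5996,.2053,.17,8.2)
b=manip.snapshot('side');cv2.imwrite('pics/c8.png',cv2.resize(b[90:190,220:320],None,fx=6,fy=6,interpolation=cv2.INTER_CUBIC))"
```

```text
t 23.37 tcp [0.6011 0.2051 0.1723] yaw 8.14 turn(tool) [-0.   -0.1  -0.06] shift now [-0.0014 -0.0004  0.0023] shift after turn [-0.0014 -0.0004  0.0023] q6 1.582 F [ 0.52  0.08 -0.72] gap -0.0 gf 0.0
```

View pics/c8.png

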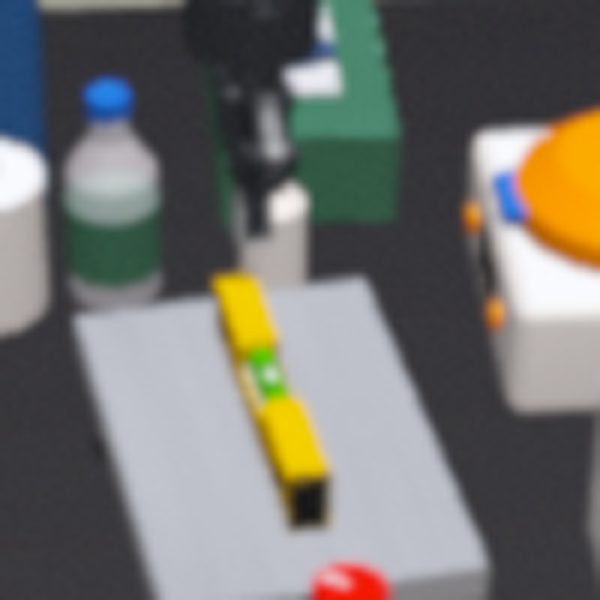

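The fingertip, at crop (257,235), hovers above the far solid top at (247,310). I descend in feeling steps.

Emit:
servo_tool:
  rows:
    - [[0,0,0,-0.001,0,0.01,-1],[0,0,0,0,0,0.005,-1],[0,0,0,0,0,0,-1],[0,0,0,0,0,0,-1]]

```text
t: 23.75
tcp_pos: [0.5987, 0.205, 0.1556]
tool_rot: [0.997, 0.071, -0.001, 0.0]
force: [-0.0, -0.4, -0.1]
finger_gap: 0.001
gripper_force: 0.0
```

Emit:
servo_tool:
  rows:
    - [[0,0,0,0,0,0.004,-1],[0,0,0,0,0,0.004,-1],[0,0,0,0,0,0,-1],[0,0,0,0,0,0,-1]]

```text
t: 24.08
tcp_pos: [0.599, 0.2052, 0.1479]
tool_rot: [0.997, 0.071, -0.0, 0.0]
force: [-0.1, -0.7, -0.8]
finger_gap: 0.004
gripper_force: 0.0
```

Emit:
servo_tool:
  rows:
    - [[0,0,0,0,0,0.002,-1],[0,0,0,0,0,0.002,-1],[0,0,0,0,0,0,-1],[0,0,0,0,0,0,-1]]

```text
t: 24.42
tcp_pos: [0.5991, 0.2052, 0.1442]
tool_rot: [0.997, 0.071, -0.0, -0.0]
force: [-0.6, 0.4, -0.3]
finger_gap: -0.003
gripper_force: 0.0
```

Emit:
servo_tool:
  rows:
    - [[0,0,0,0,0,0.002,-1],[0,0,0,0,0,0,-1],[0,0,0,0,0,0,-1]]

```text
t: 24.67
tcp_pos: [0.5991, 0.2052, 0.1422]
tool_rot: [0.997, 0.071, -0.0, 0.0]
force: [-1.0, -0.5, -0.5]
finger_gap: -0.003
gripper_force: 0.0
```

Emit:
servo_tool:
  rows:
    - [[0,0,0,0,0,0.0015,-1],[0,0,0,0,0,0,-1],[0,0,0,0,0,0,-1]]

```text
t: 24.92
tcp_pos: [0.5991, 0.2052, 0.1407]
tool_rot: [0.997, 0.071, -0.0, 0.0]
force: [-0.0, 0.4, -0.7]
finger_gap: 0.0
gripper_force: 0.0
```

Emit:
servo_tool:
  rows:
    - [[0,0,0,0,0,0.0015,-1],[0,0,0,0,0,0,-1],[0,0,0,0,0,0,-1]]

```text
t: 25.17
tcp_pos: [0.5991, 0.2052, 0.1392]
tool_rot: [0.997, 0.071, -0.0, -0.0]
force: [0.2, 0.3, -0.2]
finger_gap: 0.004
gripper_force: 0.0
```

Emit:
servo_tool:
  rows:
    - [[0,0,0,0,0,0.001,-1],[0,0,0,0,0,0,-1],[0,0,0,0,0,0,-1]]

```text
t: 25.42
tcp_pos: [0.5991, 0.2052, 0.1383]
tool_rot: [0.997, 0.071, -0.0, -0.0]
force: [0.2, -0.9, -0.1]
finger_gap: 0.001
gripper_force: 0.0
```

Emit:
servo_tool:
  rows:
    - [[0,0,0,0,0,0.001,-1],[0,0,0,0,0,0,-1],[0,0,0,0,0,0,-1]]

```text
t: 25.67
tcp_pos: [0.5991, 0.2052, 0.1373]
tool_rot: [0.997, 0.071, -0.0, 0.0]
force: [-0.4, 0.5, -0.3]
finger_gap: -0.0
gripper_force: 0.0
```

Emit:
servo_tool:
  rows:
    - [[0,0,0,0,0,0.001,-1],[0,0,0,0,0,0,-1],[0,0,0,0,0,0,-1]]

```text
t: 25.92
tcp_pos: [0.5991, 0.2052, 0.1362]
tool_rot: [0.997, 0.071, -0.0, 0.0]
force: [-0.3, 0.1, -0.2]
finger_gap: -0.001
gripper_force: 0.0
```

```bash
python3 -c "
from h import *
b=manip.snapshot('side');h=cv2.cvtColor(b,cv2.COLOR_BGR2HSV)
m=cv2.inRange(h,(20,150,170),(32,255,255));m[:,:240]=0;m[:,290:]=0;m[:120]=0;m[180:]=0
ys,xs=np.nonzero(m);w=np.array([onz('side',p,.121)[:2] for p in zip(xs,ys)])
p=manip.sense()['tcp_pos'];e=np.array([-.1426,.9898]);n=np.array([.9898,.1426])
al=(w-p[:2])@e;la=(w-p[:2])@n
for k in np.arange(-.16,.06,.02):
    q=(al>k)&(al<k+.02)
    if q.any():print(round(k,2),q.sum(),la[q].min().round(4),la[q].max().round(4))
for d in(.007,.019,.03):print(d,proj('side',p-[0,0,d]))
dk=b[120:180,240:290].max(2)
print((dk[:40,:]<70).astype(int)[:, :].sum(1))
for r in range(120,150,2):print(r,''.join('#' if h[r,c,2]<70 else ('Y' if m[r,c] else '.') for c in range(245,285)))
"
```

```text
-0.16 13 -0.0116 0.0089
-0.14 28 -0.0145 0.0101
-0.12 28 -0.0143 0.0098
-0.1 28 -0.0173 0.0103
-0.08 1 -0.0005 -0.0005
-0.04 13 -0.0128 0.0088
-0.02 24 -0.0138 0.0101
-0.0 22 -0.0135 0.0097
0.02 13 -0.0132 0.0076
0.04 1 -0.0059 -0.0059
0.007 [261.16025028 140.70748387]
0.019 [261.16721922 143.50585189]
0.03 [261.17354911 146.04760991]
[19 19 19 18 18 18 21 39 39 39 37 33 34 31 30 23 16 13 11  6  6  6  5  5
  4  4  3  3  2  2  2  1  1  0  0  0  0  0  0  0]
120 ..###############.......................
122 ..###############.......................
124 ..##############........................
126 .#################......................
128 .#####################.....#############
130 .###################.......#############
132 .############..####........#############
134 ..##########....##.........#############
136 ...######...Y...##...................###
138 ..####.....YYY........................##
140 ............YYYYYYY....................#
142 ............YYYYYYY.....................
144 .............YYYYYYY....................
146 ..............YYYYYYY...................
148 ...............YY.......................
```

The fingers are laterally over the level, within 2 mm, and the tips are still slightly above it. I keep going down.

Emit:
servo_tool:
  rows:
    - [[0,0,0,0,0,0.0015,-1],[0,0,0,0,0,0,-1],[0,0,0,0,0,0,-1]]

```text
t: 26.22
tcp_pos: [0.5991, 0.2052, 0.1347]
tool_rot: [0.997, 0.071, -0.0, 0.0]
force: [0.3, -0.4, -0.3]
finger_gap: 0.001
gripper_force: 0.0
```

Emit:
servo_tool:
  rows:
    - [[0,0,0,0,0,0.0015,-1],[0,0,0,0,0,0,-1],[0,0,0,0,0,0,-1]]

```text
t: 26.47
tcp_pos: [0.5991, 0.2052, 0.1332]
tool_rot: [0.997, 0.071, -0.0, 0.0]
force: [0.9, -0.8, -0.4]
finger_gap: 0.005
gripper_force: 0.0
```

Emit:
servo_tool:
  rows:
    - [[0,0,0,0,0,0.0015,-1],[0,0,0,0,0,0,-1],[0,0,0,0,0,0,-1]]

```text
t: 26.72
tcp_pos: [0.5991, 0.2052, 0.1317]
tool_rot: [0.997, 0.071, -0.0, 0.0]
force: [0.4, -0.1, -0.6]
finger_gap: -0.002
gripper_force: 0.0
```

Emit:
servo_tool:
  rows:
    - [[0,0,0,0,0,0.0015,-1],[0,0,0,0,0,0,-1],[0,0,0,0,0,0,-1]]

```text
t: 26.97
tcp_pos: [0.5991, 0.2052, 0.1302]
tool_rot: [0.997, 0.071, -0.0, -0.0]
force: [-0.1, 0.8, -0.5]
finger_gap: 0.002
gripper_force: 0.0
```

Emit:
servo_tool:
  rows:
    - [[0,0,0,0,0,0.0015,-1],[0,0,0,0,0,0,-1],[0,0,0,0,0,0,-1]]

```text
t: 27.22
tcp_pos: [0.5991, 0.2052, 0.1287]
tool_rot: [0.997, 0.071, -0.0, -0.0]
force: [0.7, -0.5, 0.5]
finger_gap: 0.003
gripper_force: 0.0
```

Emit:
servo_tool:
  rows:
    - [[0,0,0,0,0,0.0015,-1],[0,0,0,0,0,0,-1],[0,0,0,0,0,0,-1]]

```text
t: 27.47
tcp_pos: [0.5991, 0.2052, 0.1272]
tool_rot: [0.997, 0.071, -0.0, 0.0]
force: [0.1, -0.4, -0.1]
finger_gap: -0.003
gripper_force: 0.0
```

Emit:
servo_tool:
  rows:
    - [[0,0,0,0,0,0.001,-1],[0,0,0,0,0,0,-1],[0,0,0,0,0,0,-1]]

```text
t: 27.72
tcp_pos: [0.5991, 0.2052, 0.1262]
tool_rot: [0.997, 0.071, -0.0, 0.0]
force: [-0.0, 0.8, 1.3]
finger_gap: 0.001
gripper_force: 0.0
```

Emit:
servo_tool:
  rows:
    - [[0,0,0,0,0,0.001,-1],[0,0,0,0,0,0,-1],[0,0,0,0,0,0,-1]]

```text
t: 27.97
tcp_pos: [0.5991, 0.2052, 0.1252]
tool_rot: [0.997, 0.071, -0.0, 0.0]
force: [-0.1, -0.6, 1.6]
finger_gap: -0.001
gripper_force: 0.0
```

Emit:
servo_tool:
  rows:
    - [[0,0,0,0,0,0.001,-1],[0,0,0,0,0,0,-1],[0,0,0,0,0,0,-1]]

```text
t: 28.22
tcp_pos: [0.5991, 0.2052, 0.1242]
tool_rot: [0.997, 0.071, -0.0, 0.0]
force: [-0.5, 0.5, -0.0]
finger_gap: -0.001
gripper_force: 0.0
```

```bash
python3 -c "
from h import *
b=manip.snapshot('side');h=cv2.cvtColor(b,cv2.COLOR_BGR2HSV)
p=manip.sense()['tcp_pos']
for d in(0,.007,.019):print(d,proj('side',p-[0,0,d]))
def ch(x):
    H,S,V=map(int,x)
    return '#' if V<75 else 'Y' if S>130 and 15<H<35 else 'G' if S>120 and 45<H<75 else '.' if S<40 and V>140 else 'o'
for r in range(118,160):print(r,''.join(ch(h[r,c]) for c in range(240,290)))
a=manip.snapshot('top');print(bub(a.astype(float)))
h=cv2.cvtColor(a,cv2.COLOR_BGR2HSV)
for r in range(150,200,2):print(r,''.join(ch(h[r,c]) for c in range(150,240)))
print(proj('top',p))
"
```

```text
0 [261.16366562 141.8760325 ]
0.007 [261.16772136 143.50517581]
0.019 [261.17462166 146.27694367]
118 ......o################oo####ooooooooooooooooo####
119 ......o###############oooo##oooooooooooooooooo####
120 ......o###############oooo#ooooooooooooooooooo####
121 ......o###############oo.oo...oooooooooooooooo####
122 .....oo###############oo.oo....ooooooooooooooo####
123 .....oo###############oo..o.....oooooooooooooo####
124 .....oo###############oo..o....ooooooooooooooo####
125 ....ooo###############oo..o....ooooooooooooooo####
126 ..oooo###############ooo..o....oooooooooooooo#####
127 oooooo###############ooo..ooo..o##################
128 oooooo###############ooooooooooo##################
129 oooooo#################oooo#oooo##################
130 oooooo######################o..o##################
131 oooooo#####################oo..o##################
132 oooooo#####################o...o##################
133 oooooo###################oo....o##################
134 ooooooo###########oo####oo.....o##################
135 ooooooo########oYoooo###o......o#####oooo#########
136 ooooooo#
[... 3105 characters left out ...]
.......
186 ....oooo#ooooooooo#########...............................................................
188 .........ooooooooo#########o..............................................................
190 ..........oooooooo#########o..............................................................
192 ..........oooooooo#########o..............................................................
194 ..........oooooooo#########o..............................................................
196 ..........ooooooooo########o..............................................................
198 ooooooooooooooooooo########o..............................................................
[172.56281891 179.3557689 ]
```

In the pixels the shut tips end at about the TCP height (row 140), so they reach less far than the stated 19 mm. Contact is therefore due near z = 0.122, and I continue.

Emit:
servo_tool:
  rows:
    - [[0,0,0,0,0,0.001,-1],[0,0,0,0,0,0,-1],[0,0,0,0,0,0,-1]]

```text
t: 28.57
tcp_pos: [0.5991, 0.2052, 0.1232]
tool_rot: [0.997, 0.071, -0.0, -0.0]
force: [-0.4, 0.4, 0.3]
finger_gap: -0.0
gripper_force: 0.0
```

Emit:
servo_tool:
  rows:
    - [[0,0,0,0,0,0.001,-1],[0,0,0,0,0,0,-1],[0,0,0,0,0,0,-1]]

```text
t: 28.82
tcp_pos: [0.5991, 0.2052, 0.1222]
tool_rot: [0.997, 0.071, -0.0, 0.0]
force: [-0.2, 0.3, 0.2]
finger_gap: 0.0
gripper_force: 0.0
```

Emit:
servo_tool:
  rows:
    - [[0,0,0,0,0,0.001,-1],[0,0,0,0,0,0,-1],[0,0,0,0,0,0,-1]]

```text
t: 29.07
tcp_pos: [0.5991, 0.2052, 0.1212]
tool_rot: [0.997, 0.071, -0.0, -0.0]
force: [-0.4, -0.8, 0.4]
finger_gap: -0.0
gripper_force: 0.0
```

Emit:
servo_tool:
  rows:
    - [[0,0,0,0,0,0.001,-1],[0,0,0,0,0,0,-1],[0,0,0,0,0,0,-1]]

```text
t: 29.32
tcp_pos: [0.5991, 0.2052, 0.1202]
tool_rot: [0.997, 0.071, -0.0, -0.0]
force: [0.1, 0.5, -0.8]
finger_gap: 0.0
gripper_force: 0.0
```

Emit:
servo_tool:
  rows:
    - [[0,0,0,0,0,0.001,-1],[0,0,0,0,0,0,-1],[0,0,0,0,0,0,-1]]

```text
t: 29.57
tcp_pos: [0.5991, 0.2052, 0.1192]
tool_rot: [0.997, 0.071, -0.0, -0.0]
force: [-0.1, 0.0, 0.1]
finger_gap: 0.002
gripper_force: 0.0
```

Emit:
servo_tool:
  rows:
    - [[0,0,0,0,0,0.001,-1],[0,0,0,0,0,0,-1],[0,0,0,0,0,0,-1]]

```text
t: 29.82
tcp_pos: [0.5991, 0.2052, 0.1182]
tool_rot: [0.997, 0.071, -0.0, -0.0]
force: [-0.3, 0.3, -0.3]
finger_gap: 0.002
gripper_force: 0.0
```

Emit:
servo_tool:
  rows:
    - [[0,0,0,0,0,0.001,-1],[0,0,0,0,0,0,-1],[0,0,0,0,0,0,-1]]

```text
t: 30.07
tcp_pos: [0.5991, 0.2052, 0.1172]
tool_rot: [0.997, 0.071, -0.0, -0.0]
force: [0.4, -0.3, -0.2]
finger_gap: -0.0
gripper_force: 0.0
```

Emit:
servo_tool:
  rows:
    - [[0,0,0,0,0,0.001,-1],[0,0,0,0,0,0,-1],[0,0,0,0,0,0,-1]]

```text
t: 30.32
tcp_pos: [0.5991, 0.2052, 0.1162]
tool_rot: [0.997, 0.071, -0.0, 0.0]
force: [-0.1, -0.3, 0.2]
finger_gap: 0.004
gripper_force: 0.0
```

```bash
python3 -c "
from h import *
b=manip.snapshot('side');h=cv2.cvtColor(b,cv2.COLOR_BGR2HSV)
s=manip.sense();p=s['tcp_pos'];print(proj('side',p),proj('top',p),s['force'],s['tau'].round(1))
for q in [(.5996,.2053,.1215),(.5940,.2445,.1215),(.6217,.0519,.1215),(.5940,.2445,.083)]:print(q,proj('side',q))
def ch(x):
    H,S,V=map(int,x)
    return '#' if V<75 else 'Y' if S>130 and 15<H<35 else 'G' if S>120 and 45<H<75 else '.' if S<40 and V>140 else 'o'
for r in range(128,148):print(r,''.join(ch(h[r,c]) for c in range(240,290)))
for r in range(132,146):print(r,' '.join('%3d'%h[r,c,2] for c in range(252,270)))
a=np.mean([manip.snapshot('top').astype(float) for _ in range(6)],0);print(bub(a))
"
```

```text
[261.16693977 143.73921096] [173.13069797 179.69096386] [ 0.26194192  0.31618851 -0.4782821 ] [ -0.  -47.  -14.5  -0.    0.   -0. ]
(0.5996, 0.2053, 0.1215) [261.28203412 142.49898872]
(0.594, 0.2445, 0.1215) [258.94215926 136.18665256]
(0.6217, 0.0519, 0.1215) [271.34222627 169.4834199 ]
(0.594, 0.2445, 0.083) [258.99684671 144.9601273 ]
128 oooooo###############ooo..oo...o##################
129 oooooo###############ooo..ooo..o##################
130 oooooo###############ooooooooooo##################
131 oooooo#################ooooooooo##################
132 oooooo######################o..o##################
133 oooooo#####################oo..o##################
134 ooooooo####################o...o##################
135 ooooooo########oYooo######o....o#####oooo#########
136 oooooooo#######YYYoo####oo.....ooooooo..oo########
137 ooooooo#######oYYYYo####o................oo#######
138 ooooooo#######oYYYYoo##oo.................o#######
139 ooooooooooooooooYYooo##oo.................o#######
140 ....ooo.........oYooo##oo..................o######
141 ................oYooo##oo...............
[... 799 characters left out ...]
8  71  74  82 129 185 206 178 127  80  55  54  75 124 169 188 193 194 193
139 117 123 129 135 167 189 170 129  89  59  53  75 131 179 200 204 203 203
140 169 173 175 161 162 176 166 132  98  64  54  76 134 181 202 206 206 206
141 197 198 196 176 155 163 166 136  97  66  60  78 132 181 202 206 206 206
142 204 203 200 179 148 156 173 151 114  98 106 121 153 182 201 206 206 206
143 204 203 200 179 144 146 178 181 167 168 181 191 201 206 199 205 206 206
144 203 203 200 181 145 134 175 206 214 219 227 233 234 227 209 202 206 206
145 203 204 200 185 153 130 166 211 233 238 239 241 240 233 217 199 206 206
(-1.35, (266.4, 169.8, 45.5, 159.6), (np.float64(270.1), np.float64(166.7)), np.float64(2.67))
```

The tip moves down with the TCP but stays about 15 mm above where the stated offset puts it, so contact should come near z≈0.105. I'll also track the bubble from the unobstructed side view.

Emit:
servo_tool:
  rows:
    - [[0,0,0,0,0,0.0015,-1],[0,0,0,0,0,0.0015,-1],[0,0,0,0,0,0,-1],[0,0,0,0,0,0,-1]]

```text
t: 31.0
tcp_pos: [0.5994, 0.2052, 0.116]
tool_rot: [0.997, 0.071, 0.001, 0.0]
force: [-3.3, -2.1, 12.4]
finger_gap: 0.002
gripper_force: 6.5
```

Emit:
servo_tool:
  rows:
    - [[0,0,0,0,0,0.0015,-1],[0,0,0,0,0,0,-1],[0,0,0,0,0,0,-1]]

```text
t: 31.25
tcp_pos: [0.5995, 0.2053, 0.116]
tool_rot: [0.997, 0.072, 0.001, 0.0]
force: [-6.1, -1.2, 20.5]
finger_gap: -0.004
gripper_force: 10.0
```

Emit:
servo_tool:
  rows:
    - [[0,0,0,0,0,0.0015,-1],[0,0,0,0,0,0,-1],[0,0,0,0,0,0,-1]]

```text
t: 31.5
tcp_pos: [0.5996, 0.2053, 0.116]
tool_rot: [0.997, 0.072, 0.001, 0.0]
force: [-7.6, -2.2, 27.1]
finger_gap: -0.001
gripper_force: 13.5
```

Emit:
servo_tool:
  rows:
    - [[0,0,0,0,0,0.0015,-1],[0,0,0,0,0,0,-1],[0,0,0,0,0,0,-1]]

```text
t: 31.75
tcp_pos: [0.5997, 0.2053, 0.1159]
tool_rot: [0.997, 0.072, 0.002, 0.0]
force: [-10.5, -1.5, 33.2]
finger_gap: -0.001
gripper_force: 16.9
```

Contact came at z=0.116 and the press is now 33 N, more than needed. I ease it back to about 17 N and let the bubble settle.

Emit:
servo_tool:
  rows:
    - [[0,0,0,0,0,-0.0015,-1],[0,0,0,0,0,-0.0015,-1],[0,0,0,0,0,-0.0003,-1],[0,0,0,0,0,0,-1],[0,0,0,0,0,0,-1],[0,0,0,0,0,0,-1],[0,0,0,0,0,0,-1],[0,0,0,0,0,0,-1]]

```text
t: 32.42
tcp_pos: [0.5995, 0.2053, 0.116]
tool_rot: [0.997, 0.072, 0.001, 0.0]
force: [-6.0, -1.4, 19.4]
finger_gap: -0.002
gripper_force: 9.3
```

Emit:
servo_tool:
  rows:
    - [[0,0,0,0,0,0,-1],[0,0,0,0,0,0,-1],[0,0,0,0,0,0,-1],[0,0,0,0,0,0,-1],[0,0,0,0,0,0,-1],[0,0,0,0,0,0,-1],[0,0,0,0,0,0,-1],[0,0,0,0,0,0,-1]]

```text
t: 33.08
tcp_pos: [0.5995, 0.2053, 0.116]
tool_rot: [0.997, 0.071, 0.001, 0.0]
force: [-5.3, -0.2, 18.6]
finger_gap: 0.001
gripper_force: 9.3
```

```bash
cat > sb.py <<'E'
from h import *
def side(b):  # b: crop [90:190,220:320]; bubble vs neighbouring yellow blocks, along the level axis in world at vial height
    s=6;u=np.clip(cv2.resize(b.astype(np.float32),None,fx=s,fy=s,interpolation=cv2.INTER_CUBIC),0,255).astype(np.uint8)
    h=cv2.cvtColor(u,cv2.COLOR_BGR2HSV);g=cv2.inRange(h,(45,90,60),(80,255,255));g[:300]=0;g[430:]=0;g[:,200:]=g[:,200:]
    n,l,st,_=cv2.connectedComponentsWithStats(g);g=np.isin(l,[i for i in range(1,n) if st[i,4]>40]).astype(np.uint8)*255
    ys,xs=np.nonzero(g);c=cv2.convexHull(np.c_[xs,ys].astype(np.int32));hull=np.zeros_like(g);cv2.fillConvexPoly(hull,c,255)
    w=np.where(cv2.erode(hull,np.ones((5,5)))>0,np.clip(u[...,2].astype(float)-110,0,None),0);Y,X=np.mgrid[:600,:600]
    f=lambda x,y:onz("side",(220+(x+.5)/s-.5,90+(y+.5)/s-.5),.115)[:2]
    e=np.array([-.1426,.9898]);hp=np.array([f(*p[0]) for p in c])@e
    return dict(off=round(1000*float(f((w*X).sum()/w.sum(),(w*Y).sum()/w.sum())@e-(hp.min()+hp.max())/2),2),length=round(1000*float(np.ptp(hp)),1))
print("before",side(cv2.resize(cv2.imread("pics/c8.png").astype(np.float32),(100,100),interpolation=cv2.INTER_AREA)))
b=np.mean([manip.snapshot("side").astype(float) for _ in range(8)],0);print("now",side(b[90:190,220:320]))
cv2.imwrite("pics/s9.png",b)
a=np.mean([manip.snapshot("top").astype(float) for _ in range(6)],0);print("top",bub(a))
old=cv2.imread("pics/t6.png")
for r in (175,176,177,178):print(r,a[r,182:206,2].astype(int),a[r,182:206,1].astype(int))
need(.5996,.2053,.116,8.2)
E
python3 sb.py
```

```text
before {'off': -1.1, 'length': 35.6}
now {'off': -1.34, 'length': 35.9}
top (-1.16, (266.8, 169.7, 45.1, 159.0), (np.float64(269.8), np.float64(166.5)), np.float64(2.67))
175 [ 48  86 172  94  55  56  64  87  58  96 239 255 255 191 105 115 121 119
 112  97  84 141 255 254] [ 51  86 171  94  56  55  61  87  54 108 255 255 255 251 187 245 249 246
 243 236 231 224 217 216]
176 [ 51  81 172  95  54  48  52  85  66 152 255 255 255 164  84  81  78  70
  67  63  53  99 255 255] [ 54  81 168  92  53  45  64 120  88 187 255 255 253 243 164 219 224 212
 206 198 191 186 214 218]
177 [ 51  62 111  66  49  45  56  81  73 153 168 151 119  71  53  54  61  71
  87 111 103 126 255 255] [ 54  62 106  68  83  87 142 182 142 235 239 226 215 197 145 162 175 171
 170 178 169 164 216 211]
178 [ 56  43  45  46  53  53  61  63  53  63  71  70  80 106 110 109 142 185
 204 217 197 197 247 225] [ 51  47  80 127 153 154 198 198 148 179 181 170 170 178 165 132 170 191
 198 211 190 179 203 165]
t 33.78 tcp [0.5995 0.2053 0.116 ] yaw 8.2 turn(tool) [ 0.01 -0.11 -0.  ] shift now [ 0.0001 -0.      0.    ] shift after turn [ 0.0001 -0.      0.    ] q6 1.582 F [-4.76 -1.79 18.8 ] gap -0.004 gf 9.3[ WARN:0@2.218] global loadsave.cpp:1063 imwrite_ Unsupported depth image for selected encoder is fallbacked to CV_8U.
```

Row 176 of the top view has the lines at columns 190 and 196 and the bubble centred at 193.0. The side view moved only 0.2 mm under the press, and 18.8 N is steady. I hand in now.

```bash
python3 -c "
from station import manip
print(manip.sign_off())"
```

```text
the job is handed in; nothing more can be done
None
```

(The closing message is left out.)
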